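Put the signing set back in its tray

TASK

Put the signing set back into the wooden tray, each piece into the recess of its own shape: the jar with the red lid into the large round one, the dark square seal with the green cap into the square one, the black stick seal with the orange end into the small round one and the brass paperweight into the long slot. Each must stand upright, fully down on the blue floor of its recess, set down gently and not dropped. Leave the jar with the black lid and the plain pale wooden block standing where they are.

Things in the scene. Friction and masses are not known exactly. Their poses are not given: they have to be found in the camera images.
- jar_red: Round jar, white ceramic with a red lid, 52 mm in diameter, 42 mm high, about 0.14 kg. Origin at the centre of the underside, z up along its axis; it stands upright on the table (z = 0).
- seal: Square seal, dark wood with a green stone cap (12 mm) at its top, 36 x 36 mm, 60 mm high, about 0.09 kg; x and y are square to its sides. Origin at the centre of the underside, z up along its axis; it stands upright on the table (z = 0).
- stick: Round stick seal, black with an orange upper end, 26 mm in diameter, 60 mm high, about 0.05 kg. Origin at the centre of the underside, z up along its axis; it stands upright on the table (z = 0).
- bar: Paperweight, a plain brass bar 72 mm long (its x), 22 mm wide (its y), 36 mm high, about 0.45 kg, lying on its 72 x 22 mm underside. Origin at the centre of the underside, z up.
- well_jar: Block with the large round recess, 68 mm in diameter, for the red-lidded jar. Fixed light-wood block 98 x 98 x 12 mm; four such fill a wooden tray 2 x 2 at 100 mm pitch, in any order, turned alike. Origin: centre of the block's underside, 4 mm over the table; blue recess floor 4 mm, block top 12 mm above it (recess 8 mm deep). z up. The tray's rim round the four is 8 mm thick, 22 mm high over the table.
- well_seal: Block with the square recess, 52 x 52 mm, sides along its x and y, for the green-capped seal. Fixed light-wood block 98 x 98 x 12 mm; four such fill a wooden tray 2 x 2 at 100 mm pitch, in any order, turned alike. Origin: centre of the block's underside, 4 mm over the table; blue recess floor 4 mm, block top 12 mm above it (recess 8 mm deep). z up. The tray's rim round the four is 8 mm thick, 22 mm high over the table.
- well_stick: Block with the small round recess, 42 mm in diameter, for the stick seal. Fixed light-wood block 98 x 98 x 12 mm; four such fill a wooden tray 2 x 2 at 100 mm pitch, in any order, turned alike. Origin: centre of the block's underside, 4 mm over the table; blue recess floor 4 mm, block top 12 mm above it (recess 8 mm deep). z up. The tray's rim round the four is 8 mm thick, 22 mm high over the table.
- well_bar: Block with the long slot, 88 mm along its x and 38 mm along its y, for the paperweight. Fixed light-wood block 98 x 98 x 12 mm; four such fill a wooden tray 2 x 2 at 100 mm pitch, in any order, turned alike. Origin: centre of the block's underside, 4 mm over the table; blue recess floor 4 mm, block top 12 mm above it (recess 8 mm deep). z up. The tray's rim round the four is 8 mm thick, 22 mm high over the table.
- jar_black: Look-alike to leave alone: jar of the same size (52 mm in diameter, 42 mm high), white ceramic with a black lid. Origin at the centre of the underside, z up along its axis; it stands upright on the table (z = 0).
- blank: Look-alike to leave alone: plain pale wooden block of the same size as the seal (36 x 36 x 60 mm), without a cap. Origin at the centre of the underside, z up along its axis; it stands upright on the table (z = 0).
There are look-alikes about, which are no part of the job. Leave any purple look-alike of the stick alone.

How it is judged (in metres and radians):
At the end, for the whole second after the job is handed in: Red-lidded jar, green-capped seal, stick seal and paperweight each rest upright (within 0.1 rad) on the floor of their own recess (underside within 3 mm of the floor, within 14 mm of its centre), at rest; the black-lidded jar and the pale block stand upright within 30 mm of where they were (horizontal distance between jar_red and well_jar below 0.014 m and z of jar_red in the frame of well_jar between 0.001 and 0.007 m and angle between each of jar_red, seal, stick, bar, jar_black, blank's own z axis and vertical below 0.1 rad and linear speed of each of jar_red, seal, stick, bar below 0.02 m/s and angular speed of each of jar_red, seal, stick, bar below 0.2 rad/s and horizontal distance between seal and well_seal below 0.014 m and z of seal in the frame of well_seal between 0.001 and 0.007 m and horizontal distance between stick and well_stick below 0.014 m and z of stick in the frame of well_stick between 0.001 and 0.007 m and horizontal distance between bar and well_bar below 0.014 m and z of bar in the frame of well_bar between 0.001 and 0.007 m and distance of each of jar_black, blank from where it was at the start of the episode below 0.03 m); the robot touches nothing.
It fails at once if a piece of the signing set is dropped (falls free faster than 0.7 m/s, a fall of about 25 mm) ((contact force between jar_red and anything else below 0.02 N and linear speed of jar_red above 0.7 m/s) or (contact force between seal and anything else below 0.02 N and linear speed of seal above 0.7 m/s) or (contact force between stick and anything else below 0.02 N and linear speed of stick above 0.7 m/s) or (contact force between bar and anything else below 0.02 N and linear speed of bar above 0.7 m/s)).
It fails at once if the black-lidded jar is moved more than 30 mm (distance of jar_black from where it was at the start of the episode above 0.03 m).
It fails at once if the pale block is moved more than 30 mm (distance of blank from where it was at the start of the episode above 0.03 m).
It also fails if it takes over 128 s, if anything falls off the work surface, if the arm or the gripper's body presses on something with over 40 N, if the wrist force passes 120 N, or if a joint passes its speed limit or range.

ROBOT

A 6-joint arm with a two-finger parallel gripper is mounted at the origin on the work surface. World frame = base frame: x ahead of the robot, y to its left, z up, the work surface at z = 0. Lengths are in m, angles in degrees, forces in N, time in s.
With the tool pointing down it reaches from about 0.4 to 0.825 m from the base axis. Payload 7 kg.
Tool frame: the origin (TCP) lies midway between the tips of the shut fingers; the grasp point (between the pads) lies 19 mm behind it; z points along the fingers, y is the line along which they close (so a half turn about z gives the same grasp; the last joint's range is limited). The gripper opens to 88 mm and grips with 3 to 60 N. Pads are 19 mm wide; open, the fingers measure 130 mm over their backs; the gripper's body (78 mm by 193 mm) begins 47 mm behind the grasp point.
Start: joints at [92.023, 20.546, 0.682, 0, -70.136, -16.507], TCP at [0.169, 0.654, 0.227] pointing down, gripper open.
Joint ranges: [-176.03, 176.03], [-82.01, 121.73], [-58.28, 71.71], [-173.87, 95.51], [-174.79, -0.11], [-173.66, 173.66]. Speed limits (degrees/s): [136.94, 136.94, 172.46, 180, 180, 180].

INTERFACE

Orientations are given as [roll, pitch, yaw] about the fixed x, y, z axes, in that order (R = Rz(yaw) Ry(pitch) Rx(roll)).
In Python, from plant import r gives the robot as it stands.
- The arm moves only by the tool drive_tool, never from a script. Its argument "commands" is a list of rows, each an object of numbers: "hand": the closure, from 0 (fully open) to 1 (shut); "tx", "ty", "tz": the shift along the world's x, y, z scaled (see below); "turn": the turn about the world's z scaled (see below). A call has 1 to 10 rows; each row is the pose to reach, as a shift and turn from the pose commanded when the call began; what a row does not reach only later rows make up. The controller multiplies each number of a shift by 0.6 m and each number of a turn by 90 degrees. A row lasts 1/10 s, in which the tool goes at most 50 mm and 8.59 degrees, less where a joint would pass 70% of its speed; a pose out of reach is approached as far as the arm can. A call with a number of a shift or a turn outside -1 to 1 is refused whole. A call with a gripper value outside its range is refused whole. The fingers move at their own pace and stop on an object; "grip_force" is the grip in N (left out, the last holds). Time passes only in rows, so rows that repeat a pose let the fingers close. It gives the time, the measured TCP pose, the force, the opening and the grip force at its end, in the units of the state.
- r.get_state(): the state, without advancing time (a new reading comes with each control period).
- r.capture(name): name is "side" or "top" or "wrist"; returns a dict with "frame" (384x512x3 uint8, red, green, blue), "fx", "fy", "cx", "cy" (pixels), "world_from_camera" (4x4, takes a point from camera to world coordinates); the wrist camera has in their place "T_tool_cam" (4x4, takes a point from camera to tool coordinates, whose origin is the TCP and whose axes are the flange's). Camera axes: x right, y down, z forward; pixel columns grow to the right and rows downward; lengths in m; the calibration is good to about 2 mm. A picture is of the moment at which its call begins: read the wrist's pose just before it. There is no depth.
- r.close_job(): hands the job in; it is judged then, once.
Trained networks look in the newest picture that a camera, given by its name, has taken for a name from the list of things; names that differ only in an ending like _2 or _b are one class to them, and where a whole thing is asked for, a point or a joint stands for the part that bears it (a point fixed in the world has none). Each returns a list of dicts, best first, with "score" (0 to 1); they miss things now and then, are a little off and sometimes report something else, mostly with a low value. They report only what shows in the picture. A call takes as long as a camera call. They do not tell look-alikes from the thing itself.
- r.trace(label, camera): "pixels" (384x512 bool, what is visible of it) and "extent" ([left, top, right, bottom] in pixels, round what is visible of it).
The state is a dict: "time_s": time; "joints": joint angles; "qd": joint speeds; "joint_torque": joint torques, N m; "tcp_pos": TCP position; "eef_rot": TCP orientation; "contact_force": force on the tool from outside, world axes, zero at the start; "moment": the same for the moment, N m; "gripper_width": finger opening in m; "gripper_force": force on a finger pad.
Only numpy, scipy, OpenCV 4.12 (cv2) and the standard library are available. Lean on these libraries where they do the work, as an engineer would, in place of code of your own. Each camera call takes 0.05 s, during which the arm holds its last target. There are 200 camera calls.

## Working session

There is one attempt and no reset: what is moved stays moved. The work goes in short steps, Python scripts to look and compute and a tool call to move; the robot and the scene stay as the last step left them, time stands still between calls to the robot, and variables do not carry over. Pictures are saved under pics/ and viewed, at most 14 in all, crops included, and the job is handed in when it is done.

Besides the shell and the picture viewer there is one more tool, called after "Request:" as name([rows], argument=value, ...), one row to a line, values as JSON. drive_tool: Moves the arm, as the interface text tells. Its arguments: {"type":"object","properties":{"commands":{"type":"array"},"grip_force":{"type":"number"}},"required":["commands"]}

```bash
mkdir -p pics; ls; python3 - <<'E'
from plant import r
import cv2
s=r.get_state();print({k:s[k] for k in('time_s','tcp_pos','eef_rot','gripper_width','contact_force')})
for c in('top','side'):
    d=r.capture(c);cv2.imwrite(f'pics/{c}0.png',cv2.resize(d['frame'][:,:,::-1],(800,600)))
    print(c,d['fx'],d['cx'],d['cy'],d['world_from_camera'])
    for n in('jar_red','seal','stick','bar','well_jar','well_seal','well_stick','well_bar','jar_black','blank'):
        print(n,[(round(o['score'],2),[int(v) for v in o['extent']]) for o in r.trace(n,c)][:4])
d=r.capture('wrist');print(d['T_tool_cam'],d['fx'])
E
```

```text
pics
{'time_s': 0.0, 'tcp_pos': array([0.16873115, 0.65306486, 0.22561286]), 'eef_rot': array([ 1.79904219e+02, -9.53108038e-03, -1.44886034e+01]), 'gripper_width': 0.08805076412698547, 'contact_force': array([ 0.15477805,  0.59512646, -1.45098932])}
top 387.6211939968678 266.21550374559547 188.84463434297624 [[ 0.02029674 -0.98431103  0.17527074  0.32821884]
 [-0.99975917 -0.0185185   0.01177542 -0.05760866]
 [-0.00834492 -0.17546753 -0.98444985  1.1233209 ]
 [ 0.          0.          0.          1.        ]]
jar_red [(0.6, [135, 175, 172, 210]), (0.54, [283, 154, 298, 171]), (0.22, [368, 209, 380, 225])]
seal [(0.71, [321, 156, 344, 169])]
stick [(0.56, [131, 173, 174, 210]), (0.55, [387, 214, 406, 228])]
bar [(0.61, [363, 153, 387, 171])]
well_jar [(0.7, [178, 146, 213, 178]), (0.19, [167, 179, 207, 215])]
well_seal [(0.64, [141, 140, 182, 179])]
well_stick [(0.78, [170, 179, 205, 214])]
well_bar [(0.58, [134, 171, 174, 209])]
jar_black [(0.79, [276, 205, 296, 226])]
blank [(0.49, [320, 198, 333, 215])]
side 348.73951660692177 254.17815279659442 194.89112806304098 [[ 0.99494567 -0
[... 251 characters left out ...]
 263, 143])]
stick [(0.9, [242, 292, 254, 321]), (0.66, [232, 321, 246, 355])]
bar [(0.91, [303, 295, 349, 326])]
well_jar [(0.79, [263, 143, 294, 162]), (0.42, [285, 204, 312, 230])]
well_seal [(0.74, [263, 131, 292, 145])]
well_stick [(0.56, [232, 145, 262, 162])]
well_bar [(0.78, [231, 126, 265, 145]), (0.46, [262, 144, 295, 167])]
jar_black [(0.81, [224, 204, 247, 232])]
blank [(0.6, [242, 234, 256, 264])]
[[-1.09758651e-03 -9.67816715e-01 -2.51653733e-01  6.80498508e-02]
 [ 9.99999189e-01 -8.99634104e-04 -9.01654418e-04 -3.35140936e-04]
 [ 6.46239936e-04 -2.51654519e-01  9.67816917e-01 -1.57786477e-01]
 [ 0.00000000e+00  0.00000000e+00  0.00000000e+00  1.00000000e+00]] 313.6607021755865
```

```bash
python3 - <<'E'
import cv2,numpy as np
im=cv2.imread('pics/top0.png')
im=cv2.resize(im,(512,384))
c=cv2.resize(im[120:250,115:425],(800,335),interpolation=cv2.INTER_CUBIC);cv2.imwrite('pics/topc.png',c)
im=cv2.resize(cv2.imread('pics/side0.png'),(512,384))
cv2.imwrite('pics/sidec.png',cv2.resize(im[110:370,200:400],(462,600),interpolation=cv2.INTER_CUBIC))
E
```

```text
(no output)
```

View pics/topc.png

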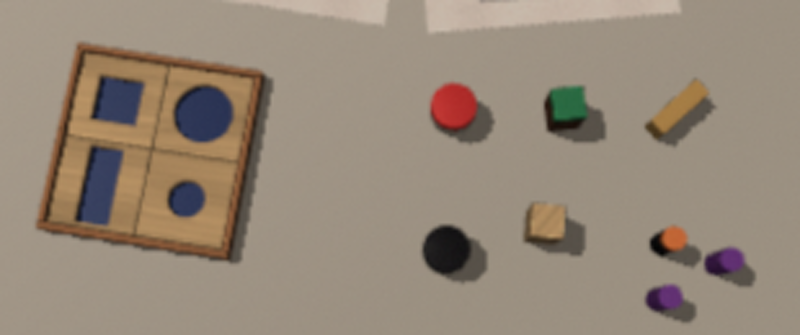

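View pics/sidec.png

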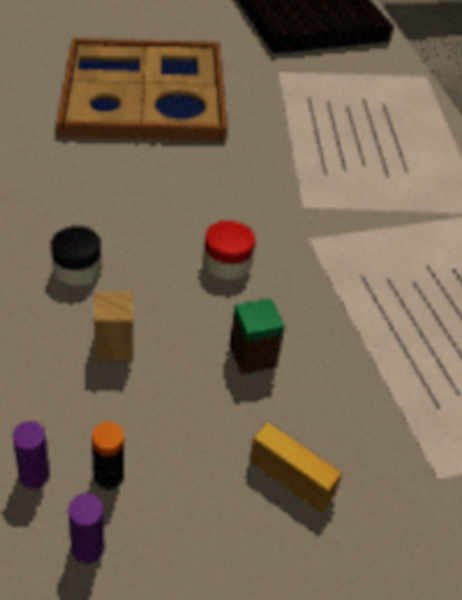

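The top crop shows the tray at left: square recess (118,100), large round (204,113), slot (99,185) and small round (186,198).

Look-alike candidates in that crop:
- **Jars:** (454,106) has the red lid and is the target. (446,249) is black, so it stays.
- **Blocks:** (567,107) is dark with the green cap and is the target. (547,222) is plain, so it stays.
- **Sticks:** (672,240) is black with the orange end and is the target. The purple ones at (725,261) and (664,298) stay.

The enlarged side crop confirms all three.

```bash
cat >h.py <<'E'
from plant import r
import cv2,numpy as np
def ray(d,uv,z,T=None):
    T=d['world_from_camera'] if T is None else T
    T=np.array(T);v=T[:3,:3]@np.array([(uv[0]-d['cx'])/d['fx'],(uv[1]-d['cy'])/d['fy'],1]);o=T[:3,3]
    return (o+v*(z-o[2])/v[2])
def masks(f):
    h=cv2.cvtColor(f,cv2.COLOR_RGB2HSV);H,S,V=[h[...,i].astype(int) for i in range(3)]
    return dict(red=((H<4)|(H>174))&(S>170)&(V>90),green=(H>60)&(H<90)&(S>110),orange=(H>=5)&(H<14)&(S>170)&(V>110),
      brass=(H>=14)&(H<26)&(S>140)&(V>60),blue=(H>105)&(H<130)&(S>90))
def blobs(m,amin=30):
    n,l,st,c=cv2.connectedComponentsWithStats(m.astype(np.uint8))
    return sorted([(st[i,4],c[i],l==i) for i in range(1,n) if st[i,4]>=amin],key=lambda a:-a[0])
def rect(d,m,z,T=None):
    p=np.argwhere(m)[:,::-1]
    w=np.array([ray(d,q,z,T)[:2] for q in p],np.float32)
    return cv2.minAreaRect(w*1000)
E
python3 - <<'E'
from h import *
for c in('top','side'):
    d=r.capture(c);M=masks(d['frame'])
    for k,z in dict(red=.036,green=.054,orange=.052,brass=.018,blue=.012).items():
        for a,cc,m in blobs(M[k])[:4]:
            q=rect(d,m,.06 if k=='green' else z);print(c,k,a,cc.round(1),(ray(d,cc,z)[:2]*1000).round(1),'size',np.round(q[1]),'ang',round(q[2],1))
E
```

```text
top red 233 [290.4 161. ] [ 604.6 -112.7] size [47. 48.] ang 46.5
top green 156 [334.6 160.1] [ 605.  -237.1] size [35. 36.] ang 8.4
top orange 57 [375.5 212.4] [ 458.4 -349. ] size [19. 22.] ang 1.1
top brass 167 [376.9 162.2] [ 610.3 -366.5] size [19. 80.] ang 43.0
top blue 339 [193.4 163.9] [596.8 172.2] size [58. 61.] ang 47.6
top blue 303 [153.  191.8] [511.  285.5] size [32. 83.] ang 82.1
top blue 234 [160.3 158.7] [610.7 271.1] size [45. 46.] ang 81.4
top blue 123 [186.7 197. ] [497.7 186.2] size [36. 32.] ang 3.1
side red 248 [299.3 212.9] [ 603.8 -110.9] size [49. 49.] ang 84.4
side green 271 [311.7 248. ] [ 603.2 -237.7] size [38. 42.] ang 6.6
side orange 2183 [106.3  50.2] [-100.8 1082.4] size [462. 669.] ang 89.6
side orange 325 [174.5  36.1] [ 209.6 1277.8] size [206. 217.] ang 2.1
side orange 130 [246.2 298.4] [ 455.8 -343.7] size [23. 24.] ang 84.3
side brass 1617 [260.7 146.4] [548.1 219.1] size [215. 204.] ang 81.8
side brass 461 [248.5 250.9] [ 472.5 -202.1] size [83. 35.] ang 84.4
side brass 451 [328.9 308.4] [ 613.1 -359. ] size [39. 77.] ang 42.0
side brass 330 [139.6  39.8] [  10.6 1347.6] size [201. 225.] ang 89.7
side blue 146 [277.5 155.9] [594.6 169.9] size [43. 59.] ang 84.5
side blue 82 [276.7 138.7] [607.1 269. ] size [31. 47.] ang 84.5
side blue 78 [246.6 137.9] [509.1 283.4] size [19. 82.] ang 84.5
side blue 43 [245. 155.] [495.8 184.6] size [22. 31.] ang 84.5
```

Request:
drive_tool([
  {"tx":0.4,"ty":-0.7,"turn":0.07},
  {"tx":0.4,"ty":-0.7,"turn":0.07},
  {"tx":0.4,"ty":-0.7,"turn":0.07},
  {"tx":0.4,"ty":-0.7,"turn":0.07},
  {"tx":0.4,"ty":-0.7,"turn":0.07},
  {"tx":0.4,"ty":-0.7,"turn":0.07},
  {"tx":0.4,"ty":-0.7,"turn":0.07},
  {"tx":0.4,"ty":-0.7,"turn":0.07},
  {"tx":0.4,"ty":-0.7,"turn":0.07},
  {"tx":0.4,"ty":-0.7,"turn":0.07},
], grip_force=15)

```text
invalid input
```

Request:
drive_tool([
  {"hand":0,"tx":0.4,"ty":-0.7,"tz":0,"turn":0.07},
  {"hand":0,"tx":0.4,"ty":-0.7,"tz":0,"turn":0.07},
  {"hand":0,"tx":0.4,"ty":-0.7,"tz":0,"turn":0.07},
  {"hand":0,"tx":0.4,"ty":-0.7,"tz":0,"turn":0.07},
  {"hand":0,"tx":0.4,"ty":-0.7,"tz":0,"turn":0.07},
  {"hand":0,"tx":0.4,"ty":-0.7,"tz":0,"turn":0.07},
  {"hand":0,"tx":0.4,"ty":-0.7,"tz":0,"turn":0.07},
  {"hand":0,"tx":0.4,"ty":-0.7,"tz":0,"turn":0.07},
  {"hand":0,"tx":0.4,"ty":-0.7,"tz":0,"turn":0.07},
  {"hand":0,"tx":0.4,"ty":-0.7,"tz":0,"turn":0.07},
], grip_force=15)

```text
time_s: 2.25
tcp_pos: [0.4096, 0.231, 0.227]
eef_rot: [-180.0, -0.0, -8.2]
contact_force: [0.9, 0.5, 1.4]
gripper_width: 0.0876
gripper_force: 0.0
```

Request:
drive_tool([
  {"hand":0,"tx":0.325,"ty":-0.573,"tz":-0.128,"turn":0},
  {"hand":0,"tx":0.325,"ty":-0.573,"tz":-0.128,"turn":0},
  {"hand":0,"tx":0.325,"ty":-0.573,"tz":-0.128,"turn":0},
  {"hand":0,"tx":0.325,"ty":-0.573,"tz":-0.128,"turn":0},
  {"hand":0,"tx":0.325,"ty":-0.573,"tz":-0.128,"turn":0},
  {"hand":0,"tx":0.325,"ty":-0.573,"tz":-0.128,"turn":0},
  {"hand":0,"tx":0.325,"ty":-0.573,"tz":-0.128,"turn":0},
  {"hand":0,"tx":0.325,"ty":-0.573,"tz":-0.128,"turn":0},
  {"hand":0,"tx":0.325,"ty":-0.573,"tz":-0.128,"turn":0},
  {"hand":0,"tx":0.325,"ty":-0.573,"tz":-0.128,"turn":0},
])

```text
time_s: 3.25
tcp_pos: [0.6037, -0.1118, 0.1487]
eef_rot: [180.0, 0.1, -8.3]
contact_force: [0.4, 0.3, 0.3]
gripper_width: 0.0876
gripper_force: 0.0
```

```bash
cat >>h.py <<'E'
from scipy.spatial.transform import Rotation as R
def wrist(name,keys):
    s=r.get_state();d=r.capture('wrist');T=np.eye(4);T[:3,:3]=R.from_euler('xyz',s['eef_rot'],degrees=True).as_matrix();T[:3,3]=s['tcp_pos']
    T=T@np.array(d['T_tool_cam']);M=masks(d['frame']);cv2.imwrite(f'pics/{name}.png',d['frame'][:,:,::-1])
    print('tcp',np.round(s['tcp_pos'],4),np.round(s['eef_rot'],1),'w',round(s['gripper_width'],4),'f',np.round(s['contact_force'],1),'t',s['time_s'])
    for k,z,zt in keys:
        for a,cc,m in blobs(M[k],150)[:3]:
            q=rect(d,m,zt,T);print(k,a,cc.round(),'cen',(ray(d,cc,z,T)[:2]*1000).round(1),'rectc',np.round(q[0],1),np.round(q[1]),round(q[2],1))
E
python3 - <<'E'
from h import *
wrist('w1',[('red',.036,.042)])
E
```

```text
tcp [ 0.6037 -0.1118  0.1487] [ 1.8e+02  1.0e-01 -8.3e+00] w 0.0876 f [0.4 0.3 0.3] t 3.25
red 921 [247. 192.] cen [ 597.2 -102.2] rectc [ 598.7 -104. ] [36. 35.] 84.8
```

View pics/w1.png

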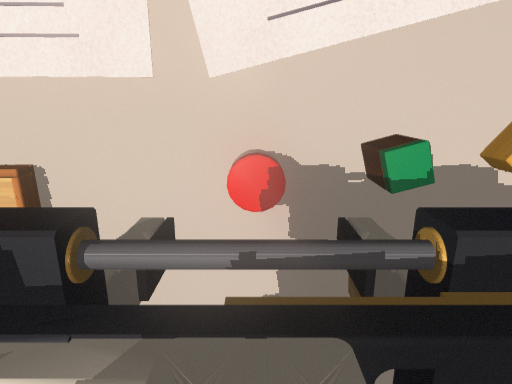

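The lid sits at (256,183), midway between the fingers. My red mask only caught part of it.

```bash
sed -i 's/red=((H<4)|(H>174))&(S>170)&(V>90)/red=((H<5)|(H>172))\&(S>150)\&(V>60)/' h.py; python3 - <<'E'
from h import *
f=cv2.imread('pics/w1.png')[:,:,::-1];h=cv2.cvtColor(np.ascontiguousarray(f),cv2.COLOR_RGB2HSV);print(h[183,[235,245,256,265,275]])
wrist('w1b',[('red',.036,.042)])
s=r.get_state();d=r.capture('wrist');T=np.eye(4);T[:3,:3]=R.from_euler('xyz',s['eef_rot'],degrees=True).as_matrix();T[:3,3]=s['tcp_pos'];T=T@np.array(d['T_tool_cam'])
print(d['cx'],d['cy'],d['fy'],ray(d,(256,183),.042,T),ray(d,(227,183),.042,T),ray(d,(285,183),.042,T))
E
```

```text
[[  2 176 242]
 [  2 169 240]
 [  2 171 235]
 [  2 170 233]
 [  2 149 161]]
tcp [ 0.6035 -0.1107  0.1494] [180.    0.   -8.3] w 0.088 f [-0.3 -0.3  0.2] t 3.3
red 1826 [250. 180.] cen [ 607.5 -106. ] rectc [ 608.9 -106.8] [39. 51.] 56.5
255.5542455613191 186.65237752842316 313.6607021755865 [ 0.6058558  -0.11009985  0.042     ] [ 0.60948199 -0.08505532  0.042     ] [ 0.60223008 -0.1351411   0.042     ]
```

Request:
drive_tool([
  {"hand":0,"tx":0.003,"ty":0.001,"tz":-0.1,"turn":0},
  {"hand":0,"tx":0.003,"ty":0.001,"tz":-0.17,"turn":0},
  {"hand":0,"tx":0.003,"ty":0.001,"tz":-0.2,"turn":0},
  {"hand":0,"tx":0.003,"ty":0.001,"tz":-0.221,"turn":0},
  {"hand":0,"tx":0.003,"ty":0.001,"tz":-0.221,"turn":0},
  {"hand":1,"tx":0.003,"ty":0.001,"tz":-0.221,"turn":0},
  {"hand":1,"tx":0.003,"ty":0.001,"tz":-0.221,"turn":0},
  {"hand":1,"tx":0.003,"ty":0.001,"tz":-0.221,"turn":0},
  {"hand":1,"tx":0.003,"ty":0.001,"tz":-0.221,"turn":0},
  {"hand":1,"tx":0.003,"ty":0.001,"tz":-0.221,"turn":0},
], grip_force=20)

```text
time_s: 4.4
tcp_pos: [0.6059, -0.1099, 0.0178]
eef_rot: [-180.0, -0.1, -8.2]
contact_force: [-0.1, -2.7, 1.4]
gripper_width: 0.0529
gripper_force: 0.9
```

Request:
drive_tool([
  {"hand":1,"tx":0,"ty":0,"tz":0,"turn":0},
  {"hand":1,"tx":0,"ty":0,"tz":0,"turn":0},
  {"hand":1,"tx":0,"ty":0,"tz":0,"turn":0},
  {"hand":1,"tx":0,"ty":0,"tz":0.02,"turn":0},
  {"hand":1,"tx":0,"ty":0,"tz":0.05,"turn":0},
  {"hand":1,"tx":0,"ty":0,"tz":0.1,"turn":0},
  {"hand":1,"tx":0,"ty":0,"tz":0.15,"turn":0},
  {"hand":1,"tx":0,"ty":0,"tz":0.2,"turn":0},
  {"hand":1,"tx":0,"ty":0,"tz":0.2,"turn":0},
  {"hand":1,"tx":0,"ty":0,"tz":0.2,"turn":0},
])

```text
time_s: 5.4
tcp_pos: [0.6057, -0.1094, 0.1381]
eef_rot: [-179.9, -0.1, -8.2]
contact_force: [0.3, -0.3, -2.4]
gripper_width: 0.0514
gripper_force: 20.0
```

Request:
drive_tool([
  {"hand":1,"tx":0,"ty":0.05,"tz":0,"turn":0},
  {"hand":1,"tx":-0.016,"ty":0.12,"tz":0,"turn":0},
  {"hand":1,"tx":-0.016,"ty":0.19,"tz":0,"turn":0},
  {"hand":1,"tx":-0.016,"ty":0.26,"tz":0,"turn":0},
  {"hand":1,"tx":-0.016,"ty":0.33,"tz":0,"turn":0},
  {"hand":1,"tx":-0.016,"ty":0.4,"tz":0,"turn":0},
  {"hand":1,"tx":-0.016,"ty":0.45,"tz":0,"turn":0},
  {"hand":1,"tx":-0.016,"ty":0.468,"tz":0,"turn":0},
  {"hand":1,"tx":-0.016,"ty":0.468,"tz":0,"turn":0},
  {"hand":1,"tx":-0.016,"ty":0.468,"tz":0,"turn":0},
])

```text
time_s: 6.4
tcp_pos: [0.5953, 0.1704, 0.1361]
eef_rot: [179.9, 0.1, -8.2]
contact_force: [0.4, -0.5, -2.0]
gripper_width: 0.0513
gripper_force: 20.0
```

```bash
python3 - <<'E'
from h import *
wrist('w2',[('blue',.012,.016)])
d=r.capture('top');cv2.imwrite('pics/t2.png',cv2.resize(d['frame'][110:240,110:260,::-1],(690,598),interpolation=cv2.INTER_CUBIC))
E
```

```text
tcp [0.5953 0.1704 0.1361] [ 1.799e+02  1.000e-01 -8.200e+00] w 0.0513 f [ 0.4 -0.5 -2. ] t 6.4
blue 1030 [147. 194.] cen [597.7 272.9] rectc [601.9 269.6] [45. 29.] 81.7
```

View pics/w2.png

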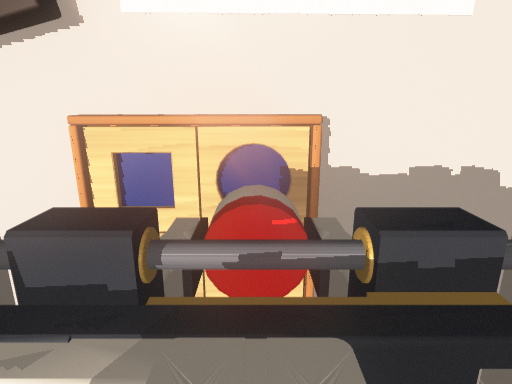

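```bash
python3 - <<'E'
from h import *
s=r.get_state();d=r.capture('wrist');T=np.eye(4);T[:3,:3]=R.from_euler('xyz',s['eef_rot'],degrees=True).as_matrix();T[:3,3]=s['tcp_pos'];T=T@np.array(d['T_tool_cam'])
for uv in((254,144),(217,177),(291,177),(256,188)):print(ray(d,uv,.016,T).round(4))
# sq recess
for uv in((113,152),(172,152)):print(ray(d,uv,.016,T).round(4))
E
```

```text
[0.6302 0.1667 0.016 ]
[0.6055 0.2043 0.016 ]
[0.5957 0.1377 0.016 ]
[0.5901 0.1707 0.016 ]
[0.6414 0.2921 0.016 ]
[0.6338 0.24   0.016 ]
```

Request:
drive_tool([
  {"hand":1,"tx":0.002,"ty":0.002,"tz":-0.05,"turn":0},
  {"hand":1,"tx":0.002,"ty":0.002,"tz":-0.1,"turn":0},
  {"hand":1,"tx":0.002,"ty":0.002,"tz":-0.14,"turn":0},
  {"hand":1,"tx":0.002,"ty":0.002,"tz":-0.16,"turn":0},
  {"hand":1,"tx":0.002,"ty":0.002,"tz":-0.17,"turn":0},
  {"hand":1,"tx":0.002,"ty":0.002,"tz":-0.175,"turn":0},
  {"hand":1,"tx":0.002,"ty":0.002,"tz":-0.178,"turn":0},
  {"hand":1,"tx":0.002,"ty":0.002,"tz":-0.18,"turn":0},
  {"hand":1,"tx":0.002,"ty":0.002,"tz":-0.182,"turn":0},
  {"hand":1,"tx":0.002,"ty":0.002,"tz":-0.182,"turn":0},
])

```text
time_s: 7.55
tcp_pos: [0.5974, 0.1725, 0.0283]
eef_rot: [-180.0, -0.0, -8.2]
contact_force: [0.0, 0.1, -1.8]
gripper_width: 0.0511
gripper_force: 20.0
```

Request:
drive_tool([
  {"hand":1,"tx":0,"ty":0,"tz":-0.002,"turn":0},
  {"hand":1,"tx":0,"ty":0,"tz":-0.003,"turn":0},
  {"hand":1,"tx":0,"ty":0,"tz":-0.003,"turn":0},
])

```text
time_s: 7.85
tcp_pos: [0.5972, 0.1723, 0.0261]
eef_rot: [180.0, 0.0, -8.2]
contact_force: [0.3, -0.4, -1.4]
gripper_width: 0.0511
gripper_force: 20.0
```

Request:
drive_tool([
  {"hand":1,"tx":0,"ty":0,"tz":-0.002,"turn":0},
  {"hand":1,"tx":0,"ty":0,"tz":-0.002,"turn":0},
])

```text
time_s: 8.05
tcp_pos: [0.5973, 0.1724, 0.0258]
eef_rot: [-180.0, -0.0, -8.2]
contact_force: [-3.2, 0.0, 5.4]
gripper_width: 0.051
gripper_force: 20.0
```

Request:
drive_tool([
  {"hand":0.25,"tx":0,"ty":0,"tz":0,"turn":0},
  {"hand":0.25,"tx":0,"ty":0,"tz":0,"turn":0},
  {"hand":0.25,"tx":0,"ty":0,"tz":0,"turn":0},
  {"hand":0.25,"tx":0,"ty":0,"tz":0,"turn":0},
  {"hand":0.25,"tx":0,"ty":0,"tz":0.02,"turn":0},
  {"hand":0.25,"tx":0,"ty":0,"tz":0.08,"turn":0},
  {"hand":0.25,"tx":0,"ty":0,"tz":0.16,"turn":0},
  {"hand":0.25,"tx":0,"ty":0,"tz":0.24,"turn":0},
  {"hand":0.25,"tx":0,"ty":-0.05,"tz":0.24,"turn":0},
])

```text
time_s: 8.95
tcp_pos: [0.6016, 0.1456, 0.1778]
eef_rot: [-179.6, -0.7, -8.0]
contact_force: [0.5, -0.2, -0.1]
gripper_width: 0.0654
gripper_force: 0.0
```

Request:
drive_tool([
  {"hand":0.25,"tx":0.012,"ty":-0.63,"tz":0,"turn":0.18},
  {"hand":0.25,"tx":0.012,"ty":-0.63,"tz":0,"turn":0.18},
  {"hand":0.25,"tx":0.012,"ty":-0.63,"tz":0,"turn":0.18},
  {"hand":0.25,"tx":0.012,"ty":-0.63,"tz":0,"turn":0.18},
  {"hand":0.25,"tx":0.012,"ty":-0.63,"tz":0,"turn":0.18},
  {"hand":0.25,"tx":0.012,"ty":-0.63,"tz":0,"turn":0.18},
  {"hand":0.25,"tx":0.012,"ty":-0.63,"tz":0,"turn":0.18},
  {"hand":0.25,"tx":0.012,"ty":-0.63,"tz":0,"turn":0.18},
  {"hand":0.25,"tx":0.012,"ty":-0.63,"tz":0,"turn":0.18},
  {"hand":0.25,"tx":0.012,"ty":-0.63,"tz":0,"turn":0.18},
])

```text
time_s: 9.95
tcp_pos: [0.6041, -0.2365, 0.1694]
eef_rot: [-180.0, -0.0, 7.9]
contact_force: [-0.5, -0.3, -0.2]
gripper_width: 0.066
gripper_force: 0.0
```

```bash
python3 - <<'E'
from h import *
wrist('w3',[('green',.054,.06)])
d=r.capture('top');M=masks(d['frame'])
for a,c,m in blobs(M['red'])[:2]:print('jar',a,c.round(1),ray(d,c,.044).round(4))
cv2.imwrite('pics/t3.png',d['frame'][:,:,::-1])
w=cv2.imread('pics/w3.png');t=cv2.resize(d['frame'][130:230,120:225,::-1],(288,274))
o=np.zeros((384,800,3),np.uint8);o[:,:512]=w;o[:274,512:]=t;cv2.imwrite('pics/v3.png',o)
E
```

```text
tcp [ 0.6041 -0.2365  0.1694] [-180.    -0.     7.9] w 0.066 f [-0.5 -0.3 -0.2] t 9.95
green 158 [243. 197.] cen [ 590.1 -226.7] rectc [ 594.4 -228.6] [14. 15.] 7.0
jar 256 [191.4 161.6] [0.5959 0.1715 0.044 ]
jar 83 [  6.7 286.1] [0.2383 0.6563 0.044 ]
```

View pics/v3.png

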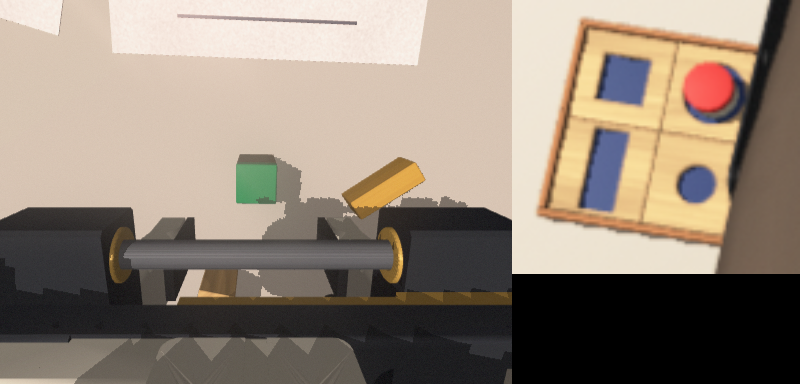

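The jar stands in its recess and is centred there. The green cap at (257,184) is centred between the fingers and square to them.

Request:
drive_tool([
  {"hand":0.25,"tx":0.002,"ty":0,"tz":-0.08,"turn":0},
  {"hand":0.25,"tx":0.002,"ty":0,"tz":-0.16,"turn":0},
  {"hand":0.25,"tx":0.002,"ty":0,"tz":-0.22,"turn":0},
  {"hand":0.25,"tx":0.002,"ty":0,"tz":-0.25,"turn":0},
  {"hand":0.25,"tx":0.002,"ty":0,"tz":-0.253,"turn":0},
  {"hand":1,"tx":0.002,"ty":0,"tz":-0.253,"turn":0},
  {"hand":1,"tx":0.002,"ty":0,"tz":-0.253,"turn":0},
  {"hand":1,"tx":0.002,"ty":0,"tz":-0.253,"turn":0},
  {"hand":1,"tx":0.002,"ty":0,"tz":-0.253,"turn":0},
  {"hand":1,"tx":0.002,"ty":0,"tz":-0.253,"turn":0},
])

```text
time_s: 11.05
tcp_pos: [0.6063, -0.2358, 0.0183]
eef_rot: [180.0, -0.1, 8.0]
contact_force: [-0.8, 1.2, 4.7]
gripper_width: 0.036
gripper_force: 20.0
```

Request:
drive_tool([
  {"hand":1,"tx":0,"ty":0,"tz":0,"turn":0},
  {"hand":1,"tx":0,"ty":0,"tz":0,"turn":0},
  {"hand":1,"tx":0,"ty":0,"tz":0,"turn":0},
])

```text
time_s: 11.35
tcp_pos: [0.6063, -0.2358, 0.0184]
eef_rot: [180.0, -0.1, 8.0]
contact_force: [-0.9, 1.5, 5.4]
gripper_width: 0.0359
gripper_force: 20.0
```

Request:
drive_tool([
  {"hand":1,"tx":0,"ty":0,"tz":0.02,"turn":0},
  {"hand":1,"tx":0,"ty":0,"tz":0.06,"turn":0},
  {"hand":1,"tx":0,"ty":0,"tz":0.12,"turn":0},
  {"hand":1,"tx":0,"ty":0,"tz":0.19,"turn":0},
  {"hand":1,"tx":0,"ty":0.03,"tz":0.23,"turn":0},
  {"hand":1,"tx":0,"ty":0.1,"tz":0.23,"turn":-0.05},
  {"hand":1,"tx":0,"ty":0.17,"tz":0.23,"turn":-0.1},
  {"hand":1,"tx":0.007,"ty":0.24,"tz":0.23,"turn":-0.14},
  {"hand":1,"tx":0.007,"ty":0.31,"tz":0.23,"turn":-0.178},
  {"hand":1,"tx":0.007,"ty":0.38,"tz":0.23,"turn":-0.178},
])

```text
time_s: 12.35
tcp_pos: [0.6095, -0.0062, 0.1559]
eef_rot: [-180.0, -0.0, -8.1]
contact_force: [1.4, 0.0, -1.1]
gripper_width: 0.0362
gripper_force: 20.0
```

Request:
drive_tool([
  {"hand":1,"tx":0,"ty":0.07,"tz":0,"turn":0},
  {"hand":1,"tx":0,"ty":0.14,"tz":0,"turn":0},
  {"hand":1,"tx":0,"ty":0.21,"tz":0,"turn":0},
  {"hand":1,"tx":0,"ty":0.28,"tz":0,"turn":0},
  {"hand":1,"tx":0,"ty":0.35,"tz":0,"turn":0},
  {"hand":1,"tx":0,"ty":0.42,"tz":0,"turn":0},
  {"hand":1,"tx":0,"ty":0.45,"tz":0,"turn":0},
  {"hand":1,"tx":0,"ty":0.463,"tz":0,"turn":0},
  {"hand":1,"tx":0,"ty":0.463,"tz":0,"turn":0},
  {"hand":1,"tx":0,"ty":0.463,"tz":0,"turn":0},
])

```text
time_s: 13.35
tcp_pos: [0.6097, 0.269, 0.1553]
eef_rot: [180.0, 0.0, -8.0]
contact_force: [0.4, -0.3, -0.7]
gripper_width: 0.0362
gripper_force: 20.0
```

Request:
drive_tool([
  {"hand":1,"tx":0.001,"ty":0.002,"tz":-0.06,"turn":0},
  {"hand":1,"tx":0.001,"ty":0.002,"tz":-0.12,"turn":0},
  {"hand":1,"tx":0.001,"ty":0.002,"tz":-0.17,"turn":0},
  {"hand":1,"tx":0.001,"ty":0.002,"tz":-0.195,"turn":0},
  {"hand":1,"tx":0.001,"ty":0.002,"tz":-0.205,"turn":0},
  {"hand":1,"tx":0.001,"ty":0.002,"tz":-0.209,"turn":0},
  {"hand":1,"tx":0.001,"ty":0.002,"tz":-0.211,"turn":0},
  {"hand":1,"tx":0.001,"ty":0.002,"tz":-0.213,"turn":0},
  {"hand":1,"tx":0.001,"ty":0.002,"tz":-0.213,"turn":0},
])

```text
time_s: 14.25
tcp_pos: [0.6109, 0.2717, 0.0284]
eef_rot: [-179.9, -0.1, -8.0]
contact_force: [0.2, -0.4, -1.0]
gripper_width: 0.0359
gripper_force: 20.0
```

Request:
drive_tool([
  {"hand":1,"tx":0,"ty":0,"tz":-0.002,"turn":0},
  {"hand":1,"tx":0,"ty":0,"tz":-0.002,"turn":0},
])

```text
time_s: 14.45
tcp_pos: [0.6105, 0.2714, 0.0264]
eef_rot: [-180.0, -0.0, -8.0]
contact_force: [-0.7, 0.2, -0.3]
gripper_width: 0.0359
gripper_force: 20.0
```

Request:
drive_tool([
  {"hand":1,"tx":0,"ty":0,"tz":-0.002,"turn":0},
  {"hand":1,"tx":0,"ty":0,"tz":-0.002,"turn":0},
])

```text
time_s: 14.65
tcp_pos: [0.6105, 0.2715, 0.0264]
eef_rot: [-180.0, -0.0, -8.0]
contact_force: [-3.6, -1.1, 9.1]
gripper_width: 0.0358
gripper_force: 20.0
```

Request:
drive_tool([
  {"hand":0.4,"tx":0,"ty":0,"tz":0,"turn":0},
  {"hand":0.4,"tx":0,"ty":0,"tz":0,"turn":0},
  {"hand":0.4,"tx":0,"ty":0,"tz":0,"turn":0},
  {"hand":0.4,"tx":0,"ty":0,"tz":0.02,"turn":0},
  {"hand":0.4,"tx":0,"ty":0,"tz":0.08,"turn":0},
  {"hand":0.4,"tx":0,"ty":0,"tz":0.16,"turn":0},
  {"hand":0.4,"tx":0,"ty":0,"tz":0.24,"turn":0},
  {"hand":0.5,"tx":-0.02,"ty":-0.07,"tz":0.25,"turn":0.07},
  {"hand":0.5,"tx":-0.04,"ty":-0.15,"tz":0.25,"turn":0.14},
  {"hand":0.5,"tx":-0.06,"ty":-0.23,"tz":0.25,"turn":0.21},
])

```text
time_s: 15.65
tcp_pos: [0.574, 0.1323, 0.1764]
eef_rot: [-180.0, -0.1, 11.2]
contact_force: [1.3, -0.1, 0.3]
gripper_width: 0.0445
gripper_force: 0.0
```

Request:
drive_tool([
  {"hand":0.5,"tx":-0.196,"ty":-0.8,"tz":0,"turn":0.201},
  {"hand":0.5,"tx":-0.196,"ty":-0.8,"tz":0,"turn":0.201},
  {"hand":0.5,"tx":-0.196,"ty":-0.8,"tz":0,"turn":0.201},
  {"hand":0.5,"tx":-0.196,"ty":-0.8,"tz":0,"turn":0.201},
  {"hand":0.5,"tx":-0.196,"ty":-0.8,"tz":0,"turn":0.201},
  {"hand":0.5,"tx":-0.196,"ty":-0.8,"tz":0,"turn":0.201},
  {"hand":0.5,"tx":-0.196,"ty":-0.8,"tz":0,"turn":0.201},
  {"hand":0.5,"tx":-0.196,"ty":-0.8,"tz":0,"turn":0.201},
  {"hand":0.5,"tx":-0.196,"ty":-0.8,"tz":0,"turn":0.201},
  {"hand":0.5,"tx":-0.196,"ty":-0.8,"tz":0,"turn":0.201},
])

```text
time_s: 16.65
tcp_pos: [0.456, -0.349, 0.1761]
eef_rot: [179.9, -0.0, 29.0]
contact_force: [1.8, 0.9, 0.3]
gripper_width: 0.0437
gripper_force: 0.0
```

Request:
drive_tool([
  {"hand":0.5,"tx":0,"ty":0,"tz":0,"turn":0},
  {"hand":0.5,"tx":0,"ty":0,"tz":0,"turn":0},
])

```text
time_s: 16.85
tcp_pos: [0.4562, -0.3478, 0.1754]
eef_rot: [180.0, -0.0, 28.8]
contact_force: [-0.9, 0.5, 0.1]
gripper_width: 0.0437
gripper_force: 0.0
```

```bash
python3 - <<'E'
from h import *
wrist('w4',[('orange',.052,.06)])
d=r.capture('top');M=masks(d['frame'])
w=cv2.imread('pics/w4.png');t=cv2.resize(d['frame'][130:230,120:225,::-1],(288,274))
o=np.zeros((384,800,3),np.uint8);o[:,:512]=w;o[:274,512:]=t;cv2.imwrite('pics/v4.png',o)
E
```

```text
tcp [ 0.4562 -0.3478  0.1754] [180.   -0.   28.8] w 0.0437 f [-0.9  0.5  0.1] t 16.85
```

View pics/v4.png

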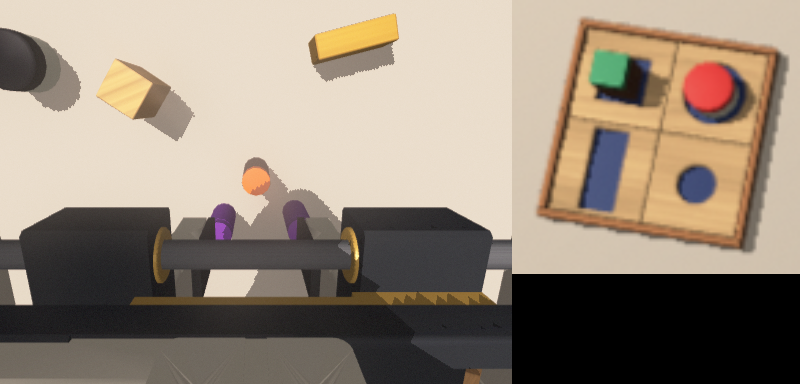

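The orange end is at (256,181) and centred. The purple ones are at (224,215) and (295,210), behind the finger line, so I'll check clearance and the seal's position.

```bash
python3 - <<'E'
from h import *
s=r.get_state();d=r.capture('wrist');T=np.eye(4);T[:3,:3]=R.from_euler('xyz',s['eef_rot'],degrees=True).as_matrix();T[:3,3]=s['tcp_pos'];
Tc=T@np.array(d['T_tool_cam'])
for uv in((256,181),(224,224),(299,222)):
    p=ray(d,uv,.06,Tc);print(p.round(4),'tool',(T[:3,:3].T@(p-T[:3,3])).round(4))
d=r.capture('top');f=d['frame']
for a,c,m in blobs(masks(f)['green'])[:1]:q=rect(d,m,.068);print('seal',ray(d,c,.062).round(4),q)
h=cv2.cvtColor(f,cv2.COLOR_RGB2HSV)
for a,c,m in blobs((h[...,0]>130)&(h[...,0]<160)&(h[...,1]>100))[:3]:print('purple',a,c,ray(d,c,.03).round(4))
E
```

```text
[ 0.4593 -0.3454  0.06  ] tool [0.0024 0.0004 0.1154]
[ 0.409  -0.3393  0.06  ] tool [-0.0386 -0.0294  0.1154]
[ 0.4444 -0.3992  0.06  ] tool [-0.0367  0.0402  0.1154]
seal [0.6081 0.2709 0.062 ] ((606.3405151367188, 268.7894287109375), (35.576419830322266, 34.47731399536133), 84.95074462890625)
purple 67 [370.98507463 236.19402985] [ 0.3939 -0.3403  0.03  ]
```

Request:
drive_tool([
  {"hand":0.5,"tx":0.004,"ty":0.002,"tz":-0.06,"turn":0},
  {"hand":0.5,"tx":0.004,"ty":0.002,"tz":-0.12,"turn":0},
  {"hand":0.5,"tx":0.004,"ty":0.002,"tz":-0.18,"turn":0},
  {"hand":0.5,"tx":0.004,"ty":0.002,"tz":-0.23,"turn":0},
  {"hand":0.5,"tx":0.004,"ty":0.002,"tz":-0.262,"turn":0},
  {"hand":0.5,"tx":0.004,"ty":0.002,"tz":-0.262,"turn":0},
  {"hand":1,"tx":0.004,"ty":0.002,"tz":-0.262,"turn":0},
  {"hand":1,"tx":0.004,"ty":0.002,"tz":-0.262,"turn":0},
  {"hand":1,"tx":0.004,"ty":0.002,"tz":-0.262,"turn":0},
  {"hand":1,"tx":0.004,"ty":0.002,"tz":-0.262,"turn":0},
])

```text
time_s: 18.05
tcp_pos: [0.4603, -0.3457, 0.0192]
eef_rot: [179.9, -0.1, 29.0]
contact_force: [-0.7, 2.6, 6.1]
gripper_width: 0.0259
gripper_force: 20.0
```

Request:
drive_tool([
  {"hand":1,"tx":0,"ty":0,"tz":0,"turn":0},
  {"hand":1,"tx":0,"ty":0,"tz":0,"turn":0},
  {"hand":1,"tx":0,"ty":0,"tz":0,"turn":0},
])

```text
time_s: 18.35
tcp_pos: [0.4603, -0.3457, 0.0192]
eef_rot: [179.9, -0.1, 29.0]
contact_force: [0.3, 3.2, 7.1]
gripper_width: 0.0256
gripper_force: 20.0
```

Request:
drive_tool([
  {"hand":1,"tx":0,"ty":0,"tz":0.02,"turn":0},
  {"hand":1,"tx":0,"ty":0,"tz":0.06,"turn":0},
  {"hand":1,"tx":0,"ty":0,"tz":0.12,"turn":0},
  {"hand":1,"tx":0,"ty":0,"tz":0.19,"turn":0},
  {"hand":1,"tx":0,"ty":0.03,"tz":0.23,"turn":0},
  {"hand":1,"tx":0.01,"ty":0.1,"tz":0.23,"turn":-0.06},
  {"hand":1,"tx":0.02,"ty":0.17,"tz":0.23,"turn":-0.12},
  {"hand":1,"tx":0.03,"ty":0.24,"tz":0.23,"turn":-0.18},
  {"hand":1,"tx":0.04,"ty":0.31,"tz":0.23,"turn":-0.24},
  {"hand":1,"tx":0.05,"ty":0.38,"tz":0.23,"turn":-0.3},
])

```text
time_s: 19.35
tcp_pos: [0.4891, -0.1161, 0.1569]
eef_rot: [-180.0, -0.1, 1.7]
contact_force: [0.9, -0.0, -0.7]
gripper_width: 0.0256
gripper_force: 20.0
```

Request:
drive_tool([
  {"hand":1,"tx":0.012,"ty":0.07,"tz":0,"turn":-0.05},
  {"hand":1,"tx":0.012,"ty":0.14,"tz":0,"turn":-0.11},
  {"hand":1,"tx":0.012,"ty":0.21,"tz":0,"turn":-0.11},
  {"hand":1,"tx":0.012,"ty":0.28,"tz":0,"turn":-0.11},
  {"hand":1,"tx":0.012,"ty":0.35,"tz":0,"turn":-0.11},
  {"hand":1,"tx":0.012,"ty":0.42,"tz":0,"turn":-0.11},
  {"hand":1,"tx":0.012,"ty":0.48,"tz":0,"turn":-0.11},
  {"hand":1,"tx":0.012,"ty":0.506,"tz":0,"turn":-0.11},
  {"hand":1,"tx":0.012,"ty":0.506,"tz":0,"turn":-0.11},
  {"hand":1,"tx":0.012,"ty":0.506,"tz":0,"turn":-0.11},
])

```text
time_s: 20.35
tcp_pos: [0.4961, 0.1857, 0.156]
eef_rot: [180.0, 0.0, -7.9]
contact_force: [0.3, 0.1, 0.2]
gripper_width: 0.0255
gripper_force: 20.0
```

Request:
drive_tool([
  {"hand":1,"tx":0.002,"ty":0.001,"tz":-0.06,"turn":0},
  {"hand":1,"tx":0.002,"ty":0.001,"tz":-0.12,"turn":0},
  {"hand":1,"tx":0.002,"ty":0.001,"tz":-0.17,"turn":0},
  {"hand":1,"tx":0.002,"ty":0.001,"tz":-0.195,"turn":0},
  {"hand":1,"tx":0.002,"ty":0.001,"tz":-0.205,"turn":0},
  {"hand":1,"tx":0.002,"ty":0.001,"tz":-0.209,"turn":0},
  {"hand":1,"tx":0.002,"ty":0.001,"tz":-0.211,"turn":0},
  {"hand":1,"tx":0.002,"ty":0.001,"tz":-0.213,"turn":0},
  {"hand":1,"tx":0.002,"ty":0.001,"tz":-0.213,"turn":0},
])

```text
time_s: 21.25
tcp_pos: [0.498, 0.1869, 0.0287]
eef_rot: [-179.9, -0.1, -7.9]
contact_force: [0.4, 0.5, -1.2]
gripper_width: 0.0257
gripper_force: 20.0
```

Request:
drive_tool([
  {"hand":1,"tx":0,"ty":0,"tz":-0.002,"turn":0},
  {"hand":1,"tx":0,"ty":0,"tz":-0.002,"turn":0},
])

```text
time_s: 21.45
tcp_pos: [0.4979, 0.187, 0.0273]
eef_rot: [-180.0, -0.0, -7.9]
contact_force: [-0.3, -1.1, 2.5]
gripper_width: 0.0256
gripper_force: 20.0
```

Request:
drive_tool([
  {"hand":0.5,"tx":0,"ty":0,"tz":-0.001,"turn":0},
  {"hand":0.5,"tx":0,"ty":0,"tz":0,"turn":0},
  {"hand":0.5,"tx":0,"ty":0,"tz":0,"turn":0},
  {"hand":0.5,"tx":0,"ty":0,"tz":0.02,"turn":0},
  {"hand":0.5,"tx":0,"ty":0,"tz":0.08,"turn":0},
  {"hand":0.5,"tx":0,"ty":0,"tz":0.16,"turn":0},
  {"hand":0.5,"tx":0,"ty":0,"tz":0.24,"turn":0},
  {"hand":0.5,"tx":0.01,"ty":-0.07,"tz":0.25,"turn":-0.07},
  {"hand":0.5,"tx":0.03,"ty":-0.15,"tz":0.25,"turn":-0.14},
  {"hand":0.5,"tx":0.04,"ty":-0.23,"tz":0.25,"turn":-0.21},
])

```text
time_s: 22.45
tcp_pos: [0.5223, 0.0478, 0.1786]
eef_rot: [-179.9, -0.1, -27.0]
contact_force: [1.3, -0.8, 0.3]
gripper_width: 0.0441
gripper_force: 0.0
```

Request:
drive_tool([
  {"hand":0.4,"tx":0.148,"ty":-0.687,"tz":0,"turn":-0.223},
  {"hand":0.4,"tx":0.148,"ty":-0.687,"tz":0,"turn":-0.223},
  {"hand":0.4,"tx":0.148,"ty":-0.687,"tz":0,"turn":-0.223},
  {"hand":0.4,"tx":0.148,"ty":-0.687,"tz":0,"turn":-0.223},
  {"hand":0.4,"tx":0.148,"ty":-0.687,"tz":0,"turn":-0.223},
  {"hand":0.4,"tx":0.148,"ty":-0.687,"tz":0,"turn":-0.223},
  {"hand":0.4,"tx":0.148,"ty":-0.687,"tz":0,"turn":-0.223},
  {"hand":0.4,"tx":0.148,"ty":-0.687,"tz":0,"turn":-0.223},
  {"hand":0.4,"tx":0.148,"ty":-0.687,"tz":0,"turn":-0.223},
  {"hand":0.4,"tx":0.148,"ty":-0.687,"tz":0,"turn":-0.223},
])

```text
time_s: 23.45
tcp_pos: [0.6099, -0.3668, 0.1764]
eef_rot: [179.9, 0.0, -47.1]
contact_force: [-0.4, 0.1, -0.9]
gripper_width: 0.0529
gripper_force: 0.0
```

Request:
drive_tool([
  {"hand":0.4,"tx":0,"ty":0,"tz":0,"turn":0},
  {"hand":0.4,"tx":0,"ty":0,"tz":0,"turn":0},
])

```text
time_s: 23.65
tcp_pos: [0.6103, -0.3626, 0.1773]
eef_rot: [-180.0, -0.0, -46.8]
contact_force: [0.2, 0.2, 0.6]
gripper_width: 0.0527
gripper_force: 0.0
```

```bash
python3 - <<'E'
from h import *
wrist('w5',[('brass',.018,.036)])
d=r.capture('top');M=masks(d['frame'])
w=cv2.imread('pics/w5.png');t=cv2.resize(d['frame'][130:230,120:225,::-1],(288,274))
o=np.zeros((384,800,3),np.uint8);o[:,:512]=w;o[:274,512:]=t;cv2.imwrite('pics/v5.png',o)
E
```

```text
tcp [ 0.6103 -0.3626  0.1773] [-180.    -0.   -46.8] w 0.0527 f [0.2 0.2 0.6] t 23.65
brass 1968 [429. 298.] cen [ 364.1 -391. ] rectc [ 384.2 -389.3] [189.  15.] 43.1
brass 668 [259. 186.] cen [ 598.2 -354. ] rectc [ 608.  -362.4] [19. 64.] 41.8
brass 380 [370. 261.] cen [ 449.5 -375.4] rectc [ 465.9 -380.9] [18. 60.] 39.2
```

View pics/v5.png

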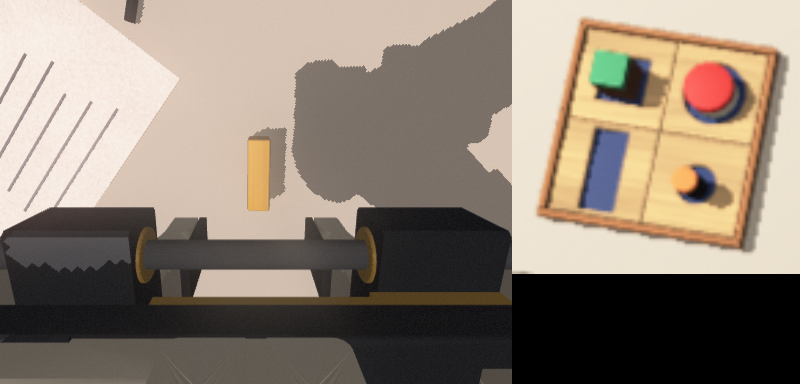

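Three pieces now stand in the tray. The bar's top spans (248..270, 139..210) at the right proportions, square to the fingers.

```bash
python3 - <<'E'
from h import *
s=r.get_state();d=r.capture('wrist');T=np.eye(4);T[:3,:3]=R.from_euler('xyz',s['eef_rot'],degrees=True).as_matrix();T[:3,3]=s['tcp_pos'];
Tc=T@np.array(d['T_tool_cam'])
for uv in((259,139),(259,174.5),(258,210)):
    p=ray(d,uv,.036,Tc);print(p.round(4),'tool',(T[:3,:3].T@(p-T[:3,3])).round(4))
E
```

```text
[ 0.6339 -0.3907  0.036 ] tool [0.0365 0.0025 0.1416]
[ 0.6102 -0.3656  0.036 ] tool [0.0021 0.0025 0.1415]
[ 0.5859 -0.3383  0.036 ] tool [-0.0344  0.0016  0.1415]
```

Request:
drive_tool([
  {"hand":0.4,"tx":0,"ty":-0.004,"tz":-0.06,"turn":0},
  {"hand":0.4,"tx":0,"ty":-0.004,"tz":-0.12,"turn":0},
  {"hand":0.4,"tx":0,"ty":-0.004,"tz":-0.18,"turn":0},
  {"hand":0.4,"tx":0,"ty":-0.004,"tz":-0.24,"turn":0},
  {"hand":0.4,"tx":0,"ty":-0.004,"tz":-0.275,"turn":0},
  {"hand":0.4,"tx":0,"ty":-0.004,"tz":-0.275,"turn":0},
  {"hand":1,"tx":0,"ty":-0.004,"tz":-0.275,"turn":0},
  {"hand":1,"tx":0,"ty":-0.004,"tz":-0.275,"turn":0},
  {"hand":1,"tx":0,"ty":-0.004,"tz":-0.275,"turn":0},
  {"hand":1,"tx":0,"ty":-0.004,"tz":-0.275,"turn":0},
], grip_force=40)

```text
time_s: 24.8
tcp_pos: [0.6112, -0.3661, 0.0133]
eef_rot: [-179.9, -0.1, -46.9]
contact_force: [0.1, -0.4, 0.9]
gripper_width: 0.0262
gripper_force: 0.0
```

Request:
drive_tool([
  {"hand":1,"tx":0,"ty":0,"tz":0,"turn":0},
  {"hand":1,"tx":0,"ty":0,"tz":0,"turn":0},
  {"hand":1,"tx":0,"ty":0,"tz":0,"turn":0},
  {"hand":1,"tx":0,"ty":0,"tz":0,"turn":0},
])

```text
time_s: 25.2
tcp_pos: [0.6108, -0.3662, 0.013]
eef_rot: [-180.0, -0.1, -46.9]
contact_force: [-2.2, 0.2, 6.7]
gripper_width: 0.0218
gripper_force: 40.0
```

Request:
drive_tool([
  {"hand":1,"tx":0,"ty":0,"tz":0.02,"turn":0},
  {"hand":1,"tx":0,"ty":0,"tz":0.06,"turn":0},
  {"hand":1,"tx":0,"ty":0,"tz":0.12,"turn":0},
  {"hand":1,"tx":0,"ty":0,"tz":0.19,"turn":0},
  {"hand":1,"tx":0,"ty":0.03,"tz":0.23,"turn":0.03},
  {"hand":1,"tx":-0.01,"ty":0.09,"tz":0.23,"turn":0.08},
  {"hand":1,"tx":-0.02,"ty":0.15,"tz":0.23,"turn":0.13},
  {"hand":1,"tx":-0.03,"ty":0.21,"tz":0.23,"turn":0.18},
  {"hand":1,"tx":-0.04,"ty":0.27,"tz":0.23,"turn":0.23},
  {"hand":1,"tx":-0.05,"ty":0.33,"tz":0.23,"turn":0.28},
])

```text
time_s: 26.2
tcp_pos: [0.5795, -0.1664, 0.1498]
eef_rot: [-180.0, 0.0, -21.5]
contact_force: [0.4, 0.6, -3.8]
gripper_width: 0.022
gripper_force: 40.0
```

Request:
drive_tool([
  {"hand":1,"tx":-0.01,"ty":0.06,"tz":0,"turn":0.05},
  {"hand":1,"tx":-0.02,"ty":0.12,"tz":0,"turn":0.1},
  {"hand":1,"tx":-0.03,"ty":0.18,"tz":0,"turn":0.13},
  {"hand":1,"tx":-0.04,"ty":0.24,"tz":0,"turn":0.152},
  {"hand":1,"tx":-0.05,"ty":0.3,"tz":0,"turn":0.152},
  {"hand":1,"tx":-0.06,"ty":0.36,"tz":0,"turn":0.152},
  {"hand":1,"tx":-0.07,"ty":0.42,"tz":0,"turn":0.152},
  {"hand":1,"tx":-0.08,"ty":0.48,"tz":0,"turn":0.152},
  {"hand":1,"tx":-0.09,"ty":0.54,"tz":0,"turn":0.152},
  {"hand":1,"tx":-0.1,"ty":0.6,"tz":0,"turn":0.152},
])

```text
time_s: 27.2
tcp_pos: [0.5195, 0.1934, 0.15]
eef_rot: [-180.0, 0.0, -8.0]
contact_force: [0.4, -1.5, -3.7]
gripper_width: 0.0218
gripper_force: 40.0
```

Request:
drive_tool([
  {"hand":1,"tx":-0.01,"ty":0.05,"tz":0,"turn":0},
  {"hand":1,"tx":-0.016,"ty":0.1,"tz":0,"turn":0},
  {"hand":1,"tx":-0.016,"ty":0.14,"tz":0,"turn":0},
  {"hand":1,"tx":-0.016,"ty":0.155,"tz":0,"turn":0},
  {"hand":1,"tx":-0.016,"ty":0.155,"tz":0,"turn":0},
  {"hand":1,"tx":-0.016,"ty":0.155,"tz":0,"turn":0},
])

```text
time_s: 27.8
tcp_pos: [0.5104, 0.2844, 0.1496]
eef_rot: [180.0, 0.0, -8.0]
contact_force: [-0.7, 0.6, -3.2]
gripper_width: 0.0218
gripper_force: 40.0
```

```bash
python3 - <<'E'
from h import *
wrist('w6',[])
E
```

```text
tcp [0.5104 0.2844 0.1496] [180.   0.  -8.] w 0.0218 f [-0.7  0.6 -3.2] t 27.8
```

View pics/w6.png

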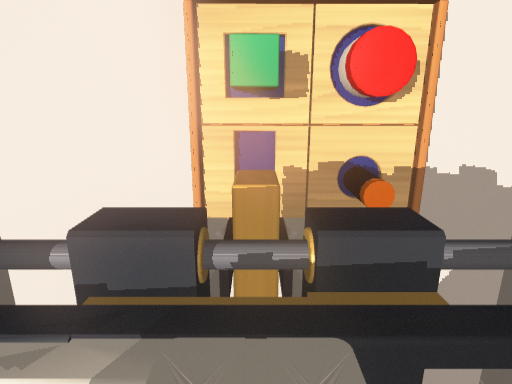

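Request:
drive_tool([
  {"hand":1,"tx":0.001,"ty":0.001,"tz":-0.06,"turn":0},
  {"hand":1,"tx":0.001,"ty":0.001,"tz":-0.12,"turn":0},
  {"hand":1,"tx":0.001,"ty":0.001,"tz":-0.165,"turn":0},
  {"hand":1,"tx":0.001,"ty":0.001,"tz":-0.19,"turn":0},
  {"hand":1,"tx":0.001,"ty":0.001,"tz":-0.2,"turn":0},
  {"hand":1,"tx":0.001,"ty":0.001,"tz":-0.206,"turn":0},
  {"hand":1,"tx":0.001,"ty":0.001,"tz":-0.21,"turn":0},
  {"hand":1,"tx":0.001,"ty":0.001,"tz":-0.211,"turn":0},
  {"hand":1,"tx":0.001,"ty":0.001,"tz":-0.211,"turn":0},
])

```text
time_s: 28.75
tcp_pos: [0.5118, 0.286, 0.0239]
eef_rot: [-179.9, -0.0, -8.0]
contact_force: [0.1, 0.8, -3.8]
gripper_width: 0.0221
gripper_force: 40.0
```

Request:
drive_tool([
  {"hand":1,"tx":0,"ty":0,"tz":-0.002,"turn":0},
  {"hand":1,"tx":0,"ty":0,"tz":-0.002,"turn":0},
])

```text
time_s: 28.95
tcp_pos: [0.5115, 0.2858, 0.0222]
eef_rot: [-180.0, -0.0, -8.0]
contact_force: [0.8, 0.8, -3.6]
gripper_width: 0.0216
gripper_force: 40.0
```

Request:
drive_tool([
  {"hand":1,"tx":0,"ty":0,"tz":-0.002,"turn":0},
  {"hand":1,"tx":0,"ty":0,"tz":-0.002,"turn":0},
])

```text
time_s: 29.15
tcp_pos: [0.5116, 0.2859, 0.021]
eef_rot: [-180.0, -0.0, -8.0]
contact_force: [-0.5, 0.2, -1.0]
gripper_width: 0.0216
gripper_force: 40.0
```

Contact is just starting, so I'll go half a millimetre more, release and lift away.

Request:
drive_tool([
  {"hand":1,"tx":0,"ty":0,"tz":-0.001,"turn":0},
  {"hand":1,"tx":0,"ty":0,"tz":-0.001,"turn":0},
  {"hand":0.6,"tx":0,"ty":0,"tz":-0.001,"turn":0},
  {"hand":0.6,"tx":0,"ty":0,"tz":-0.001,"turn":0},
  {"hand":0.6,"tx":0,"ty":0,"tz":0,"turn":0},
  {"hand":0.6,"tx":0,"ty":0,"tz":0.02,"turn":0},
  {"hand":0.6,"tx":0,"ty":0,"tz":0.08,"turn":0},
  {"hand":0.6,"tx":0,"ty":0,"tz":0.16,"turn":0},
  {"hand":0.6,"tx":0,"ty":0,"tz":0.24,"turn":0},
  {"hand":0.6,"tx":0,"ty":0,"tz":0.3,"turn":0},
])

```text
time_s: 30.15
tcp_pos: [0.5121, 0.286, 0.2052]
eef_rot: [-179.9, -0.2, -8.0]
contact_force: [0.4, 0.4, 0.0]
gripper_width: 0.0354
gripper_force: 0.0
```

Request:
drive_tool([
  {"hand":0.6,"tx":-0.06,"ty":0.45,"tz":0.02,"turn":0},
  {"hand":0.6,"tx":-0.06,"ty":0.45,"tz":0.02,"turn":0},
  {"hand":0.6,"tx":-0.06,"ty":0.45,"tz":0.02,"turn":0},
  {"hand":0.6,"tx":-0.06,"ty":0.45,"tz":0.02,"turn":0},
  {"hand":0.6,"tx":-0.06,"ty":0.45,"tz":0.02,"turn":0},
  {"hand":0.6,"tx":-0.06,"ty":0.45,"tz":0.02,"turn":0},
  {"hand":0.6,"tx":-0.06,"ty":0.45,"tz":0.02,"turn":0},
  {"hand":0.6,"tx":-0.06,"ty":0.45,"tz":0.02,"turn":0},
])

```text
time_s: 30.95
tcp_pos: [0.4751, 0.5559, 0.2128]
eef_rot: [180.0, 0.0, -8.0]
contact_force: [-0.3, 0.0, -0.5]
gripper_width: 0.0354
gripper_force: 0.0
```

```bash
python3 - <<'E'
from h import *
o=np.zeros((500,800,3),np.uint8)
d=r.capture('top');M=masks(d['frame']);o[:330,:]=cv2.resize(d['frame'][120:248,115:425,::-1],(800,330),interpolation=cv2.INTER_CUBIC)
for k,z in dict(red=.044,green=.062,orange=.06,brass=.03).items():
    for a,c,m in blobs(M[k])[:2]:print(k,a,c.round(1),ray(d,c,z)[:2].round(4))
d=r.capture('side');o[330:,:300]=cv2.resize(d['frame'][100:180,190:331,::-1],(300,170))
o[330:,300:600]=cv2.resize(d['frame'][190:360,200:400,::-1],(300,170))
cv2.imwrite('pics/end.png',o)
E
```

```text
red 259 [191.4 161.6] [0.5958 0.1716]
red 183 [  4.2 284.3] [0.2429 0.6636]
green 153 [155.4 155.2] [0.6081 0.2709]
brass 122 [150.8 192.8] [0.5052 0.2862]
```

View pics/end.png

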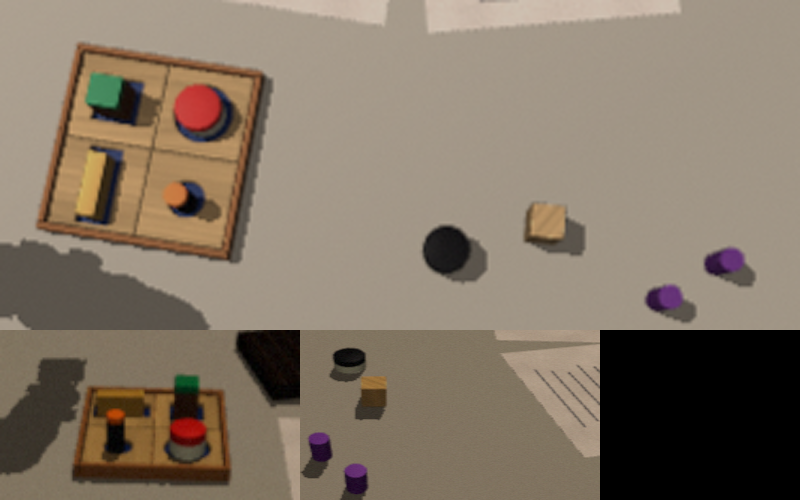

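All four pieces stand upright in their own recesses. The black-lidded jar and the pale block are where they started, at (446,249) and (547,222).

```bash
python3 -c "
from plant import r
print(r.close_job())"
```

```text
the job is handed in; nothing more can be done
None
```

I put all four pieces upright in their own recesses and handed the job in at about 31 s; the final pictures show the look-alikes where they were, but the hand-in call returned no verdict.

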